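# Click the damp tub shut over a leather-hard cup

### The arm

A 6-joint arm with a two-finger parallel gripper is mounted at the origin on a cart in front of the work surface, level with it; the furniture and walls round the work are solid. World frame = base frame: x ahead of the robot, y to its left, z up, the work surface at z = 0. Lengths are in mm, angles in rad, forces in N, time in s.
With the tool pointing down it reaches from about 300 to 750 mm from the base axis. Payload 8.5 kg.
Tool frame: the origin (TCP) lies on the centre line of the jaws, within the pads' length; the fingertips stand 22 mm ahead of it and the grasp point (between the pads) lies 3 mm ahead of it; z points along the fingers, y is the line along which they close (so a half turn about z gives the same grasp; the last joint's range is limited). The gripper opens to 85 mm and grips with 20 to 120 N. Pads are 22 mm wide; open, the fingers measure 114 mm over their backs; the gripper's body (76 mm by 85 mm) begins 54 mm behind the grasp point. The pads swing forward as they close: fully open they stand 13 mm farther back than shut.
Start: joints at [1.019, 0.381, 1.297, -0, 1.464, -0.215], TCP at [181.749, 519.084, 253.322] pointing down, gripper open.
Joint ranges: [-3.11, 3.11], [-0.89, 2.33], [0.22, 2.48], [-1.42, 4.56], [0.17, 2.85], [-2.88, 2.88]. Speed limits (rad/s): [2.39, 2.39, 3.14, 3.14, 3.14, 3.14].

### API

Orientations are given as a rotation vector (axis times angle).
In Python, from rig import manip, eyes, close_job gives the robot as it stands.
- The arm moves only by the shell command python3 -m pendant 'ROWS' [FORCE]. ROWS is JSON, a list of rows, each an object with "fingers": the opening, from 0 (shut) to 1 (fully open); "slide": the shift along the tool's x, y, z in units of 30 mm (1.0 is 30 mm), a list of three; "angular": the turn, a rotation vector about the tool's x, y, z in units of 10 degrees (1.0 is 10 degrees), a list of three. In form: [{"fingers": fingers, "slide": [tx, ty, tz], "angular": [rx, ry, rz]}, ...]. A call has 1 to 5 rows; each row shifts and turns the commanded pose from where the row before left it, along the tool's axes as they then stand; what a row does not reach is not made up. A row lasts 1/8 s, in which the tool goes at most 62.5 mm and 10.7 degrees, less where a joint would pass 70% of its speed; a pose out of reach is approached as far as the arm can. A call is refused whole if a number of a shift passes 1 or a number of a turn 1, either way. A call with a gripper value outside its range is refused whole. The fingers move at their own pace and stop on an object; FORCE is the grip in N (left out, the last holds). Time passes only in rows, so rows that do not move let the fingers close. It gives the time, the measured TCP pose, the force, the opening and the grip force at its end, in the units of the state.
- manip.get_state(): the state, without advancing time (a new reading comes with each control period).
- eyes.get_image(name): name is "scene" or "top" or "wrist"; returns a dict with "color" (420x560x3 uint8, blue, green, red), "K" (3x3 intrinsics, pixels), "k1" (the pictures are not rectified: a ray, as slopes to the right and down, at radius r is drawn at 1 + k1 r^2 times it, then the intrinsics apply), "camera_from_world" (4x4, takes a point from world to camera coordinates); the wrist camera has in their place "hand_eye" (4x4, takes a point from camera to tool coordinates, whose origin is the TCP and whose axes are the flange's). Camera axes: x right, y up, looking along -z (the intrinsics and any distortion apply to the point x, -y, -z); pixel columns grow to the right and rows downward; lengths in mm; the calibration is good to about 2 mm. A picture is of the moment at which its call begins: read the wrist's pose just before it. There is no depth.
- close_job(): hands the job in; it is judged then, once.
The state is a dict: "t": time; "joint_positions": joint angles; "joint_vel": joint speeds; "joint_torque": joint torques, N m; "tcp_pos": TCP position; "eef_rot": TCP orientation; "ft_force": force on the tool from outside, world axes, zero at the start; "wrist_torque": the same for the moment, N m; "width": finger opening in mm; "grasp_force": force on a finger pad.
Only numpy, scipy, OpenCV 4.12 (cv2) and the standard library are available. Lean on these libraries where they do the work, as an engineer would, in place of code of your own. Each camera call takes 0.05 s, during which the arm holds its last target. There are 200 camera calls.

### The job

The leather-hard cup in the open tub must not dry out before its handle is put on. Pick up the tub's lid by its bar, set it squarely on the tub, and press it down at its edge, above one catch after another (not on the middle), until all three have clicked and it sits fully home all round. Never press on the lid with more than 25 N, and leave the cup and the other things as they are.

Things in the scene. Friction and masses are not known exactly. Their poses are not given: they have to be found in the camera images.
- tub: Open off-white round tub, fixed fast on the ware board: 90 mm high, 109 mm across its rim (3.5 mm lead-in at the top), 127 mm across the flange below it. Origin: centre of its underside, z up. Three sprung lugs stick out under the rim, at 60, 180 and -60 degrees from the tub's x axis (counted from x towards y); a rib on the wall below each shows where they are when the lid hides them.
- tub_rim (a point): Centre of the tub's mouth, level with the top of its rim, 90 mm above the tub's origin. Axes as the tub's. The lid is fully home when it is level with its skirt seated on the small seat below each lug: lid origin 23 mm below this point. Laid on loosely, its bead rests on the lugs: level, but about 8 mm too high.
- tub_lug (a point): The lug at 180 degrees (the others are 120 degrees either way round): 20 mm wide, sticks out 3 mm, this point at its outermost face, 57 mm from the axis and 18 mm below the rim's top. Pressing the lid down above a lug meets up to 7 to 15 N within 5 mm; then the lid's bead snaps past the lug, the force drops and the lug holds that side down. Pushing on once it is home meets a hard stop.
- tub_lid: Light grey rigid round lid for the tub, 122 mm across, 0.09 kg, right side up on the worktop at the start. Origin: centre of the skirt's lower edge, z up; its flat top is 28 mm above the origin. A bead runs all round inside the skirt's lower edge (bore 111 mm), so it fits at any yaw. The lugs click one by one: the lid lies aslant by about 5 degrees until all three have.
- lid_bar (a point): Middle of the top of the lid's bar, 47 mm above the lid's origin. The bar, on the middle of the lid, is 12 mm wide (lid's y), 46 mm long (lid's x) and stands 19 mm above the flat top. Press beside it on the flat top, 45 to 50 mm from the centre; pushing on the bar works on all three lugs at once and takes over 30 N.
- pinch_cup: Grey unfired pinch cup, 66 mm across and 59 mm high, standing inside the tub; origin: centre of its underside.
- glaze_pot_3: Small round glaze pot with a snap lid, 68 mm across, 43 mm high; bystander. Origin: centre of its underside.
- jar_lid: Round flat jar lid, 86 mm across and 14 mm high, without a bar; belongs to another jar, bystander. Origin: centre of its underside.
- wood_rib: Kidney-shaped wooden rib, 106 x 52 x 7 mm, lying flat; bystander. Origin: its middle, underside.
- ware_board: Plain plywood ware board, 200 x 260 x 12 mm, fixed on the worktop; the tub stands fixed on it. Origin: centre of its underside; x along the 200 mm side.
- lid_top: The flat top plate of the lid, one piece with it (same origin and axes as the lid): 123 mm across, its upper face 28 mm above the origin. This is what to press on, beside the bar.

How it is judged (in metres and radians):
On the way:
1. one or two catches have clicked under a press on the edge: the lid sits on the tub aslant (horizontal distance between tub_lid and tub_rim below 0.005 m and angle between tub_lid's own z axis and vertical above 0.05 rad and z of tub_lid in the frame of tub_rim below -0.016 m), for 0.2 s.
At the end, for the whole second after the job is handed in: The lid sits fully home on the tub: its origin 21.5 mm or more below the rim's top, level within 0.02 rad, centred within 5 mm, at rest; the cup inside stands upright (within 0.15 rad) (z of tub_lid in the frame of tub_rim below -0.0215 m and angle between tub_lid's own z axis and vertical below 0.02 rad and horizontal distance between tub_lid and tub_rim below 0.005 m and linear speed of tub_lid below 0.02 m/s and angle between pinch_cup's own z axis and vertical below 0.15 rad); the robot touches nothing.
It fails at once if the lid's top pressed with more than 27 N (contact force between the fingers and lid_top above 27 N).
It fails at once if a bystander pushed more than 25 mm (distance of any of glaze_pot_3, jar_lid, wood_rib from where it was at the start of the episode above 0.025 m).
It also fails if it takes over 61 s, if anything falls off the work surface, if the arm or the gripper's body presses on something with over 40 N, if the wrist force passes 120 N, or if a joint passes its speed limit or range.

## Working session

There is one attempt and no reset: what is moved stays moved. The work goes in short steps, Python scripts to look and compute and a shell command to move; the robot and the scene stay as the last step left them, time stands still between calls to the robot, and variables do not carry over. Pictures are saved under pics/ and viewed, at most 10 in all, crops included, and the job is handed in when it is done.

```bash
mkdir -p pics; ls
python3 - <<'E'
from rig import manip, eyes
import cv2,numpy as np
print(manip.get_state())
for n in("scene","top"):
    d=eyes.get_image(n); cv2.imwrite(f"pics/{n}.png",d["color"])
    print(n,d["K"],d["k1"],d["camera_from_world"])
d=eyes.get_image("wrist");print(d["K"],d["k1"],d["hand_eye"])
E
```

```text
pics
{'t': 0.0, 'joint_positions': array([ 1.01869765e+00,  3.81194978e-01,  1.29826809e+00,  1.82612418e-06,
        1.46362034e+00, -2.15306204e-01]), 'joint_vel': array([-0.0002855 ,  0.00020466, -0.00130228,  0.00210121, -0.00120287,
        0.00059478]), 'joint_torque': array([-8.14433570e-04, -4.48449254e+01, -2.31284952e+01, -1.72109285e-04,
        4.73792752e-03,  5.27933332e-05]), 'tcp_pos': array([181.61416543, 518.86412552, 252.70984055]), 'eef_rot': array([-5.26441972e-01, -3.09660165e+00,  2.16993732e-03]), 'ft_force': array([-0.20117117,  0.2474415 ,  0.19627972]), 'wrist_torque': array([ 0.02704629, -0.00846486,  0.02568467]), 'grasp_force': 0.0, 'width': 85.14874903845264}
scene [[399.89436076   0.         277.87566391]
 [  0.         399.89436076 209.75592622]
 [  0.           0.           1.        ]] -0.035503288963313104 [[-8.30143714e-01 -5.57515740e-01 -6.13309817e-03  4.04020447e+02]
 [ 2.86888503e-01 -4.36558851e-01  8.52708248e-01 -3.30121075e+02]
 [-4.78075728e-01  7.06110877e-01  5.22351441e-01 -4.59919000e+02]
 [ 0.00000000e+00  0.00000000e+00  0.00000000
[... 161 characters left out ...]
9395252349094 [[-2.05820401e-02 -9.99695108e-01  1.36407822e-02 -1.75387316e+02]
 [ 9.98365572e-01 -1.98232648e-02  5.36024513e-02 -6.21718870e+02]
 [-5.33157035e-02  1.47217352e-02  9.98469181e-01 -9.22201185e+02]
 [ 0.00000000e+00  0.00000000e+00  0.00000000e+00  1.00000000e+00]]
[[300.25810875   0.         281.02196088]
 [  0.         300.25810875 215.2508873 ]
 [  0.           0.           1.        ]] -0.038757081261827975 [[-5.23112829e-04  9.47909882e-01  3.18538196e-01  8.30410886e+01]
 [ 9.99999825e-01  4.07367555e-04  4.29979853e-04 -2.20210120e-01]
 [ 2.77820025e-04  3.18538365e-01 -9.47909929e-01 -1.21374751e+02]
 [ 0.00000000e+00  0.00000000e+00  0.00000000e+00  1.00000000e+00]]
```

View pics/top.png

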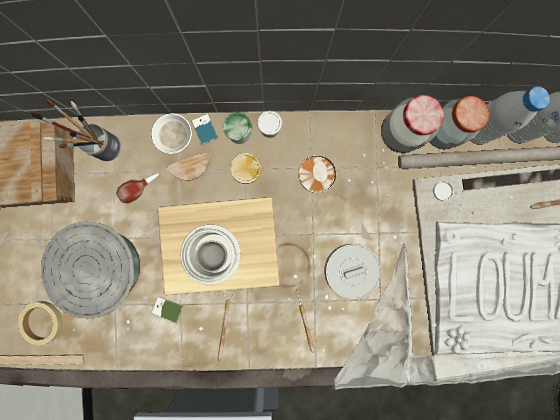

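View pics/scene.png

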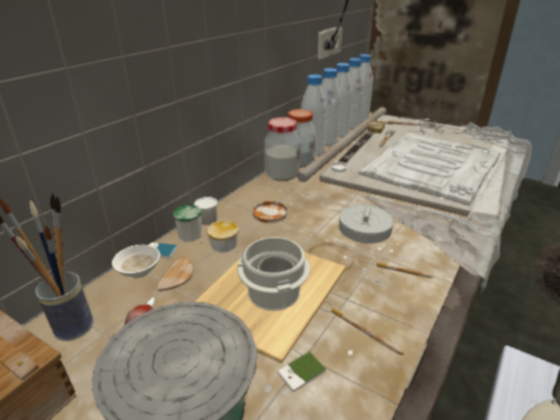

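The top view shows the lid at about (353,270), its bar running from (341,273) to (365,268), and the tub with the cup at (211,254). The jar lid is at (317,174), the glaze pot at (246,168) and the wooden rib at (189,166). The scene view agrees.

```bash
cat > h.py <<'E'
import numpy as np,cv2
from scipy.spatial.transform import Rotation as R
from rig import manip,eyes
def grab(n,f=None):
    s=manip.get_state(); d=eyes.get_image(n)
    if "hand_eye" in d:
        T=np.eye(4);T[:3,:3]=R.from_rotvec(s["eef_rot"]).as_matrix();T[:3,3]=s["tcp_pos"]
        d["W"]=T@d["hand_eye"]
    else: d["W"]=np.linalg.inv(d["camera_from_world"])
    if f: cv2.imwrite(f,d["color"])
    return d
def cast(d,p,z):
    p=np.asarray(p,float).reshape(-1,1,2)
    q=cv2.undistortPoints(p,d["K"],np.array([d["k1"],0,0,0,0.]))[:,0]
    v=np.c_[q[:,0],-q[:,1],-np.ones(len(q))]@d["W"][:3,:3].T
    c=d["W"][:3,3]
    return c+v*((z-c[2])/v[:,2])[:,None]
def circ(P):
    A=np.c_[2*P[:,:2],np.ones(len(P))];s=np.linalg.lstsq(A,(P[:,:2]**2).sum(1),rcond=None)[0]
    return s[:2],np.sqrt(s[2]+s[:2]@s[:2])
def tool(dw):  # world shift (mm) -> slide units
    s=manip.get_state();return R.from_rotvec(s["eef_rot"]).as_matrix().T@np.asarray(dw,float)/30
E
python3 - <<'E'
from h import *
d=grab("top");hsv=cv2.cvtColor(d["color"],cv2.COLOR_BGR2HSV)
m=((hsv[...,1]<35)&(hsv[...,2]>90)).astype(np.uint8)
m=cv2.morphologyEx(m,cv2.MORPH_OPEN,np.ones((3,3)))
n,l,st,ce=cv2.connectedComponentsWithStats(m)
for nm,px,z in(("lid",(375,262),28),("tub",(211,228),78)):
    for i in range(1,n):
        x,y,w,h,a=st[i]
        if a>400 and abs(ce[i]-px).max()<40:
            c=max(cv2.findContours((l==i).astype(np.uint8),0,1)[0],key=len)
            hu=cv2.convexHull(c)
            print(nm,st[i],ce[i],circ(cast(d,hu,z)))
b=cast(d,[(341,273),(365,268)],47);print(b,np.degrees(np.arctan2(*(b[1]-b[0])[1::-1])))
print(R.from_rotvec(manip.get_state()["eef_rot"]).as_matrix().round(3))
E
```

```text
lid [ 326  235   55   65 2480] [352.95846774 270.46733871] (array([ 485.48729145, -350.37863037]), np.float64(64.55676884719627))
tub [ 181  225   59   59 2699] [209.84809189 254.10448314] (array([526.30396038, -41.78679492]), np.float64(62.200788449762754))
[[ 478.29185368 -319.61727094   47.        ]
 [ 487.67316306 -372.41161313   47.        ]] -79.92397987335056
[[-0.944  0.33  -0.   ]
 [ 0.33   0.944 -0.001]
 [ 0.    -0.001 -1.   ]]
```

```bash
python3 -m pendant '[{"fingers":1,"slide":[-1,0,0],"angular":[0,0,1]},{"fingers":1,"slide":[-1,0,0],"angular":[0,0,1]},{"fingers":1,"slide":[-1,0,0],"angular":[0,0,1]},{"fingers":1,"slide":[-1,0,0],"angular":[0,0,1]},{"fingers":1,"slide":[-1,0,0],"angular":[0,0,1]}]' 60
python3 -m pendant '[{"fingers":1,"slide":[-1,0.5,0],"angular":[0,0,1]},{"fingers":1,"slide":[-1,0.5,0],"angular":[0,0,1]},{"fingers":1,"slide":[-1,0.5,0],"angular":[0,0,0]},{"fingers":1,"slide":[-1,0.5,0],"angular":[0,0,0]},{"fingers":1,"slide":[-1,0.5,0],"angular":[0,0,0]}]'
python3 -c "
from h import *
print(R.from_rotvec(manip.get_state()['eef_rot']).as_matrix().round(3))"
```

```text
t: 0.82
tcp_pos: [295.0, 426.2, 253.0]
eef_rot: [-1.794, -2.579, 0.001]
ft_force: [0.1, 0.1, 0.1]
width: 85.4
grasp_force: 0.0
t: 1.45
tcp_pos: [385.7, 287.0, 253.2]
eef_rot: [-2.208, -2.235, 0.0]
ft_force: [0.2, 0.1, 0.2]
width: 85.6
grasp_force: 0.0
[[-0.012  1.    -0.   ]
 [ 1.     0.012 -0.   ]
 [-0.    -0.    -1.   ]]
```

```bash
python3 -m pendant '[{"fingers":1,"slide":[-1,0.9,0],"angular":[0,0,0]},{"fingers":1,"slide":[-1,0.9,0],"angular":[0,0,0]},{"fingers":1,"slide":[-1,0.9,0],"angular":[0,0,0]},{"fingers":1,"slide":[-1,0.9,0],"angular":[0,0,0]},{"fingers":1,"slide":[-1,0.9,0],"angular":[0,0,0]}]' 60
python3 -m pendant '[{"fingers":1,"slide":[-1,0.1,0],"angular":[0,0,0]},{"fingers":1,"slide":[-1,0,0],"angular":[0,0,0]},{"fingers":1,"slide":[-1,0,0],"angular":[0,0,0]},{"fingers":1,"slide":[-1,0,0],"angular":[0,0,0]},{"fingers":1,"slide":[-1,0,0],"angular":[0,0,0]}]'
python3 -m pendant '[{"fingers":1,"slide":[-0.7,0,0],"angular":[0,0,0]},{"fingers":1,"slide":[0,0,0],"angular":[0,0,0]}]'
python3 -c "
from h import *
grab('wrist','pics/w1.png')"
```

```text
t: 2.08
tcp_pos: [522.9, 138.6, 253.2]
eef_rot: [-2.208, -2.235, 0.0]
ft_force: [0.1, -0.0, -0.1]
width: 85.6
grasp_force: 0.0
t: 2.7
tcp_pos: [526.9, -11.2, 253.2]
eef_rot: [-2.208, -2.235, 0.0]
ft_force: [0.1, 0.6, -0.3]
width: 85.4
grasp_force: 0.0
t: 2.95
tcp_pos: [527.3, -32.2, 253.1]
eef_rot: [-2.21, -2.233, 0.0]
ft_force: [-0.0, 0.5, 0.3]
width: 85.4
grasp_force: 0.0
```

View pics/w1.png

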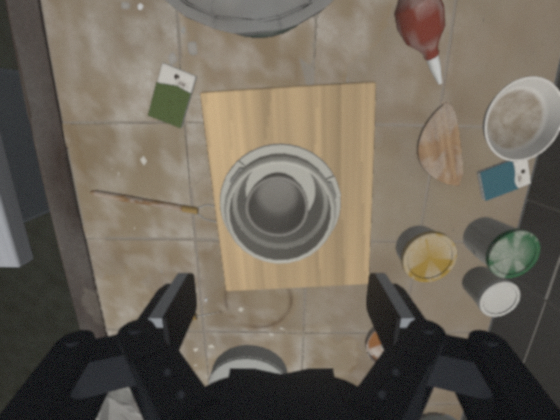

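The wrist view shows the tub's mouth at about (280,203), radius ~58 px. Next, an enlarged crop of it.

```bash
python3 -c "
import cv2
i=cv2.imread('pics/w1.png')[130:280,205:355]
cv2.imwrite('pics/w1c.png',cv2.resize(i,(600,600),interpolation=cv2.INTER_CUBIC))"
```

```text
(no output)
```

View pics/w1c.png

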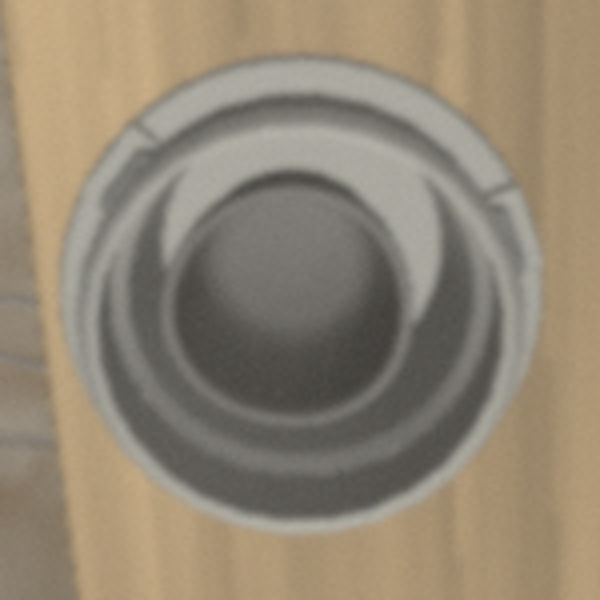

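The crop (scale 4, offset (205,130)) shows the flange outline and rim, with lugs at about (125,175) and (510,235) in the crop and the third hidden at the bottom. I'll fit circles with the known radii.

Run:
```python
from h import *
from scipy.optimize import least_squares as LS
d=grab("wrist");im=cv2.GaussianBlur(d["color"],(3,3),0);hsv=cv2.cvtColor(im,cv2.COLOR_BGR2HSV)
m=(hsv[...,1]<50).astype(np.uint8); m[:125]=0;m[275:]=0;m[:,:215]=0;m[:,350:]=0
c=max(cv2.findContours(m,0,1)[0],key=cv2.contourArea)
hu=cv2.convexHull(c)[:,0].astype(float)
print(cv2.boundingRect(c))
up=hu[hu[:,1]<195];lo=hu[hu[:,1]>225]
for z in(70,75,80): print("flange",z,circ(cast(d,up,z)))
for nm,P,z,r in(("fl",up,75,63.5),("rim",lo,98.5,54.5)):
  Q=cast(d,P,z)[:,:2];s=LS(lambda c:np.hypot(*(Q-c).T)-r,[526,-42]);print(nm,s.x,np.abs(s.fun).max())
  print(np.c_[P[::3],Q[::3]].round(0).tolist())
# lugs
L=np.array([[125,175],[510,235]])/4+[205,130]
print(cast(d,L,84))
```

```text
(220, 145, 121, 119)
flange 70 (array([525.02980595, -41.37150241]), np.float64(64.03042775033266))
flange 75 (array([525.03284067, -39.86045986]), np.float64(62.979220449859504))
flange 80 (array([525.03587539, -38.3494173 ]), np.float64(61.92801314940411))
fl [525.00341816 -40.52077472] 0.45779552314669303
[[290.0, 145.0, 534.0, 23.0], [308.0, 151.0, 552.0, 17.0], [320.0, 159.0, 564.0, 9.0], [335.0, 178.0, 580.0, -10.0], [340.0, 194.0, 587.0, -26.0], [226.0, 176.0, 470.0, -9.0], [240.0, 159.0, 485.0, 9.0], [259.0, 148.0, 504.0, 19.0]]
rim [525.14362252 -40.04317049] 1.088226439983302
[[335.0, 226.0, 579.0, -53.0], [327.0, 239.0, 572.0, -67.0], [309.0, 256.0, 555.0, -85.0], [290.0, 263.0, 536.0, -94.0], [262.0, 261.0, 507.0, -92.0], [245.0, 252.0, 490.0, -82.0]]
[[481.97137962  -4.60004825  84.        ]
 [576.97643566 -18.5965657   84.        ]]
```

```bash
python3 -m pendant '[{"fingers":1,"slide":[-1,-0.2,0],"angular":[0,0,0]},{"fingers":1,"slide":[-1,-0.2,0],"angular":[0,0,0]},{"fingers":1,"slide":[-1,-0.2,0],"angular":[0,0,0]},{"fingers":1,"slide":[-1,-0.2,0],"angular":[0,0,0]},{"fingers":1,"slide":[-1,-0.2,0],"angular":[0,0,0]}]'
python3 -m pendant '[{"fingers":1,"slide":[-1,-0.3,0.6],"angular":[0,0,0]},{"fingers":1,"slide":[-1,-0.1,0.6],"angular":[0,0,0]},{"fingers":1,"slide":[-1,0,0.6],"angular":[0,0,-0.5]},{"fingers":1,"slide":[-1,0,0],"angular":[0,0,-0.5]},{"fingers":1,"slide":[0,0,0],"angular":[0,0,0]}]'
python3 -c "
from h import *
grab('wrist','pics/w2.png')"
```

```text
t: 3.68
tcp_pos: [499.2, -181.5, 253.4]
eef_rot: [-2.206, -2.236, -0.0]
ft_force: [0.3, 0.2, 0.2]
width: 85.4
grasp_force: 0.0
t: 4.3
tcp_pos: [491.6, -302.2, 198.8]
eef_rot: [-2.005, -2.418, -0.0]
ft_force: [-0.2, -1.0, 0.1]
width: 85.1
grasp_force: 0.0
```

View pics/w2.png

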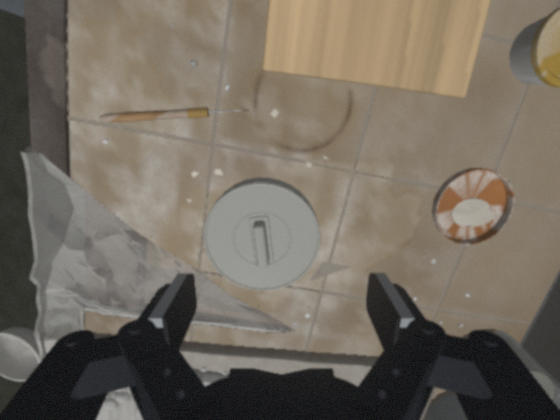

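The lid is centred near (262,236). Its bar runs from about (260,218) to (264,265), tilted a few degrees from the image's vertical.

Run:
```python
from h import *
d=grab("wrist");hsv=cv2.cvtColor(cv2.GaussianBlur(d["color"],(3,3),0),cv2.COLOR_BGR2HSV)
m=(hsv[...,1]<38).astype(np.uint8);m[:,:195]=0;m[:,330:]=0;m[:170]=0;m[300:]=0
m=cv2.morphologyEx(m,cv2.MORPH_OPEN,cv2.getStructuringElement(2,(25,25)))
c=max(cv2.findContours(m,0,1)[0],key=cv2.contourArea)
hu=cv2.convexHull(c)[:,0].astype(float);print(cv2.boundingRect(c))
lo=hu[hu[:,1]>240]; up=hu
print(circ(cast(d,hu,28)),circ(cast(d,lo,28)))
v=d["color"].mean(2)
cv2.imwrite("pics/w2c.png",cv2.resize(d["color"][175:300,195:330],(648,600),interpolation=cv2.INTER_CUBIC))
```

```text
(202, 178, 128, 116)
(array([ 481.9224651, -348.6158754]), np.float64(66.09919667963366)) (array([ 483.11262643, -341.57053414]), np.float64(71.37211584505266))
```

View pics/w2c.png

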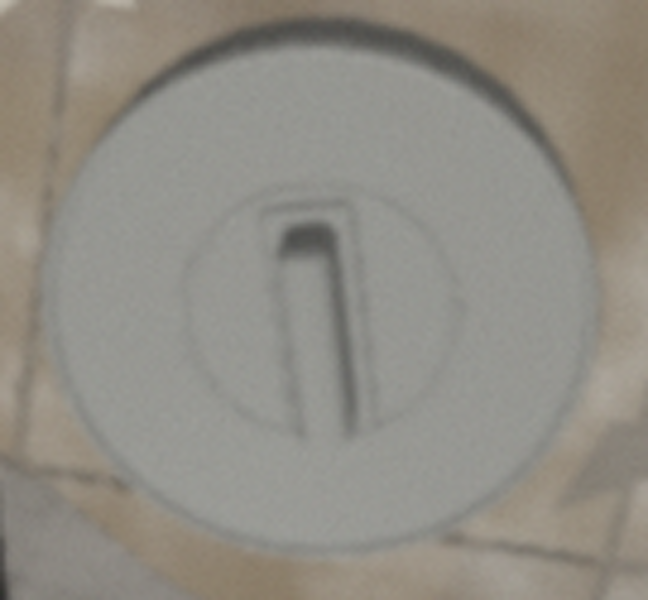

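The crop (scale 4.8, offset (195,175)) shows the lid's plate spanning x 47–597 and y 43–552. The bar's top runs along left edge (284,258)–(302,437) and right edge (334,252)–(350,437).

Run:
```python
from h import *
d=grab("wrist")
f=lambda P,z:cast(d,np.array(P)/4.8+[195,175],z)
print(circ(f([(47,290),(597,280),(325,552),(325,43),(120,125),(545,170),(130,485),(500,495)],28)))
b=f([(284,258),(302,437),(334,252),(350,437)],47);print(b)
for i in(0,2): print(np.degrees(np.arctan2(*(b[i]-b[i+1])[1::-1])))
print(b.mean(0), np.linalg.norm(b[0]-b[1]),np.linalg.norm(b[0]-b[2]))
M=R.from_rotvec(manip.get_state()["eef_rot"]).as_matrix();print(np.degrees(np.arctan2(M[1,0],M[0,0])),manip.get_state()["tcp_pos"])
```

```text
(array([ 478.3821703, -348.464219 ]), np.float64(60.61317412308698))
[[ 468.95269498 -328.73397885   47.        ]
 [ 479.08963314 -368.32828679   47.        ]
 [ 478.73438435 -325.56217322   47.        ]
 [ 489.12262021 -366.43112711   47.        ]]
104.3604166493127
104.26164665911398
[ 478.97483317 -347.26389149   47.        ] 40.87134370433084 10.28308309242461
100.71577003618724 [ 491.46283111 -300.30648578  199.43131046]
```

```bash
python3 -m pendant '[{"fingers":1,"slide":[0,0,0],"angular":[0,0,-0.36]},{"fingers":0.7,"slide":[-0.5,-0.3,0.8],"angular":[0,0,0]},{"fingers":0.6,"slide":[-0.5,-0.3,1],"angular":[0,0,0]},{"fingers":0.6,"slide":[-0.43,-0.22,1],"angular":[0,0,0]},{"fingers":0.6,"slide":[0,0,1],"angular":[0,0,0]}]' 40
python3 -m pendant '[{"fingers":0.6,"slide":[0,0,0.5],"angular":[0,0,0]},{"fingers":0.6,"slide":[0,0,0],"angular":[0,0,0]}]'
python3 - <<'E'
from h import *
s=manip.get_state();print(tool([478.7,-348,52]-s["tcp_pos"]))
M=R.from_rotvec(s["eef_rot"]).as_matrix();print(np.degrees(np.arctan2(M[1,0],M[0,0])))
E
```

```text
t: 5.08
tcp_pos: [478.1, -348.9, 84.8]
eef_rot: [1.928, 2.48, -0.0]
ft_force: [-0.1, 0.8, -0.5]
width: 51.2
grasp_force: 0.0
t: 5.32
tcp_pos: [478.1, -348.4, 70.1]
eef_rot: [-1.926, -2.48, -0.0]
ft_force: [0.9, -0.2, 0.6]
width: 51.6
grasp_force: 0.0
[0.00683232 0.02158606 0.60431455]
104.33895300031227
```

```bash
python3 -m pendant '[{"fingers":0.6,"slide":[0,0.02,0.56],"angular":[0,0,0]},{"fingers":0,"slide":[0,0,0],"angular":[0,0,0]},{"fingers":0,"slide":[0,0,0],"angular":[0,0,0]},{"fingers":0,"slide":[0,0,0],"angular":[0,0,0]},{"fingers":0,"slide":[0,0,0],"angular":[0,0,0]}]' 40
python3 -m pendant '[{"fingers":0,"slide":[0,0,0],"angular":[0,0,0]},{"fingers":0,"slide":[0,0,-0.3],"angular":[0,0,0]},{"fingers":0,"slide":[0,0,-0.7],"angular":[0,0,0]},{"fingers":0,"slide":[0,0,0],"angular":[0,0,0]}]' 40
python3 - <<'E'
from h import *
grab("wrist","pics/w3.png")
E
```

```text
t: 5.95
tcp_pos: [478.8, -349.3, 54.0]
eef_rot: [1.927, 2.48, -0.0]
ft_force: [0.1, -0.3, 2.5]
width: 10.8
grasp_force: 41.1
t: 6.45
tcp_pos: [479.0, -349.5, 84.8]
eef_rot: [1.926, 2.479, -0.001]
ft_force: [0.3, 0.0, -1.1]
width: 11.3
grasp_force: 40.7
```

View pics/w3.png

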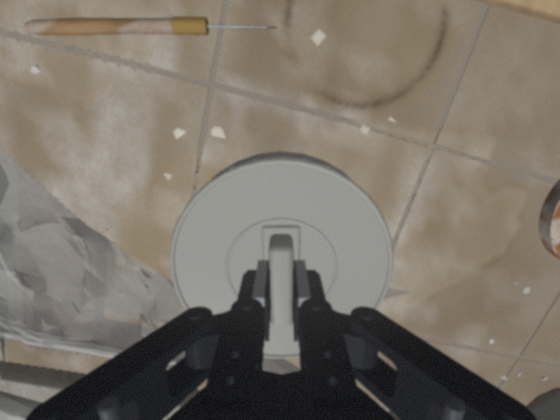

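The lid is held by the bar. Its plate spans columns 172–391 and rows ~161–355, bar in the middle. I'll work out the lid's centre relative to the TCP.

Run:
```python
from h import *
d=grab("wrist");s=manip.get_state()
c,r=circ(cast(d,[(172,262),(391,258),(282,161),(275,355)],58.5));print(c,r,c-s["tcp_pos"][:2],"tool",tool(np.r_[c-s["tcp_pos"][:2],0])*30)
e=cast(d,[(281,161),(275,355)],58.5);print(e,np.linalg.norm(e[0]-e[1]))
t=np.r_[525.1,-40.3,0]-np.r_[c,0];t[2]=0;print(t,tool(t))
```

```text
[ 477.45241645 -347.9920013 ] 59.79987143211906 [-0.91104161  0.90396439] tool [ 1.10098136e+00 -6.59536210e-01  6.85035649e-04]
[[ 462.53456434 -290.41014393   58.5       ]
 [ 488.25134892 -406.54358899   58.5       ]] 118.94675309289546
[ 47.64758355 307.6920013    0.        ] [9.54631889e+00 4.07235475e+00 3.35927919e-03]
```

```bash
python3 -m pendant '[{"fingers":0,"slide":[0.3,0,-0.8],"angular":[0,0,0]},{"fingers":0,"slide":[0.6,0.3,-0.9],"angular":[0,0,0]},{"fingers":0,"slide":[0.9,0.4,-0.9],"angular":[0,0,0]},{"fingers":0,"slide":[0.9,0.4,-0.7],"angular":[0,0,0]},{"fingers":0,"slide":[0.9,0.4,0],"angular":[0,0,0]}]'
python3 -m pendant '[{"fingers":0,"slide":[0.9,0.4,0],"angular":[0,0,0]},{"fingers":0,"slide":[0.9,0.4,0],"angular":[0,0,0]},{"fingers":0,"slide":[0.9,0.4,0],"angular":[0,0,0]},{"fingers":0,"slide":[0.9,0.4,0],"angular":[0,0,0]},{"fingers":0,"slide":[0.9,0.4,0],"angular":[0,0,0]}]'
python3 -m pendant '[{"fingers":0,"slide":[0.8,0.4,0],"angular":[0,0,0]},{"fingers":0,"slide":[0.5,0.2,0],"angular":[0,0,0]},{"fingers":0,"slide":[0,0,0],"angular":[0,0,0]},{"fingers":0,"slide":[0,0,0],"angular":[0,0,0]}]'
python3 - <<'E'
from h import *
s=manip.get_state();print(s["ft_force"],tool([525.3,-41.1,165]-s["tcp_pos"]))
M=R.from_rotvec(s["eef_rot"]).as_matrix();print(M.round(4))
E
```

```text
t: 7.18
tcp_pos: [495.8, -232.6, 183.2]
eef_rot: [1.927, 2.479, 0.0]
ft_force: [0.8, -0.5, -0.7]
width: 10.6
grasp_force: 40.6
t: 7.8
tcp_pos: [520.0, -86.6, 181.6]
eef_rot: [-1.927, -2.479, 0.001]
ft_force: [0.6, 0.4, -0.9]
width: 10.5
grasp_force: 40.6
t: 8.3
tcp_pos: [528.0, -46.1, 182.3]
eef_rot: [-1.928, -2.48, 0.001]
ft_force: [0.2, 0.5, 0.3]
width: 10.5
grasp_force: 40.6
[0.16253416 0.47429738 0.27984845] [ 0.18487256 -0.0454533   0.57717176]
[[-2.465e-01  9.691e-01 -3.000e-04]
 [ 9.691e-01  2.465e-01 -1.000e-04]
 [-0.000e+00 -4.000e-04 -1.000e+00]]
```

```bash
python3 -m pendant '[{"fingers":0,"slide":[0.18,-0.05,0.3],"angular":[0,0,0]},{"fingers":0,"slide":[0,0,0.3],"angular":[0,0,0]},{"fingers":0,"slide":[0,0,0.1],"angular":[0,0,0]},{"fingers":0,"slide":[0,0,0],"angular":[0,0,0]}]'
python3 -m pendant '[{"fingers":0,"slide":[0,0,0.1],"angular":[0,0,0]},{"fingers":0,"slide":[0,0,0.1],"angular":[0,0,0]},{"fingers":0,"slide":[0,0,0.1],"angular":[0,0,0]},{"fingers":0,"slide":[0,0,0],"angular":[0,0,0]}]'
python3 -m pendant '[{"fingers":0,"slide":[0,0,0.1],"angular":[0,0,0]},{"fingers":0,"slide":[0,0,0],"angular":[0,0,0]}]'
```

```text
t: 8.8
tcp_pos: [525.3, -40.7, 161.2]
eef_rot: [-1.927, -2.48, 0.0]
ft_force: [-0.1, -0.7, -0.9]
width: 10.9
grasp_force: 40.6
t: 9.3
tcp_pos: [525.2, -40.5, 152.3]
eef_rot: [-1.927, -2.48, 0.0]
ft_force: [1.0, 0.1, -1.1]
width: 11.0
grasp_force: 40.6
t: 9.55
tcp_pos: [525.4, -40.6, 149.4]
eef_rot: [1.928, 2.481, 0.0]
ft_force: [0.4, -0.4, -1.1]
width: 10.9
grasp_force: 40.6
```

```bash
python3 -m pendant '[{"fingers":0,"slide":[0,0,0.1],"angular":[0,0,0]},{"fingers":0,"slide":[0,0,0],"angular":[0,0,0]}]'
python3 -m pendant '[{"fingers":0,"slide":[0,0,0.1],"angular":[0,0,0]},{"fingers":0,"slide":[0,0,0],"angular":[0,0,0]}]'
python3 -m pendant '[{"fingers":0,"slide":[0,0,0.06],"angular":[0,0,0]},{"fingers":0,"slide":[0,0,0],"angular":[0,0,0]}]'
```

```text
t: 9.8
tcp_pos: [525.4, -40.6, 146.4]
eef_rot: [1.928, 2.481, 0.0]
ft_force: [1.5, -0.9, -2.1]
width: 10.9
grasp_force: 40.5
t: 10.05
tcp_pos: [525.4, -40.6, 143.3]
eef_rot: [1.928, 2.481, 0.0]
ft_force: [2.0, -1.0, -1.0]
width: 10.8
grasp_force: 40.5
t: 10.3
tcp_pos: [525.4, -40.6, 141.7]
eef_rot: [1.928, 2.481, 0.0]
ft_force: [0.5, -1.1, -2.1]
width: 11.1
grasp_force: 40.6
```

```bash
python3 -m pendant '[{"fingers":0,"slide":[0,0,0.05],"angular":[0,0,0]},{"fingers":0,"slide":[0,0,0],"angular":[0,0,0]}]'
python3 -m pendant '[{"fingers":0,"slide":[0,0,0.04],"angular":[0,0,0]},{"fingers":0,"slide":[0,0,0],"angular":[0,0,0]}]'
```

```text
t: 10.55
tcp_pos: [525.4, -40.6, 140.3]
eef_rot: [1.927, 2.48, 0.0]
ft_force: [1.0, 0.3, 0.4]
width: 10.8
grasp_force: 40.8
t: 10.8
tcp_pos: [525.8, -40.7, 140.0]
eef_rot: [1.926, 2.479, 0.001]
ft_force: [-0.3, -0.1, 8.6]
width: 11.3
grasp_force: 41.8
```

```bash
python3 -m pendant '[{"fingers":0.4,"slide":[0,0,-0.03],"angular":[0,0,0]},{"fingers":0.4,"slide":[0,0,0],"angular":[0,0,0]},{"fingers":0.4,"slide":[0,0,-0.4],"angular":[0,0,0]},{"fingers":0.4,"slide":[0,0,-0.8],"angular":[0,0,0]},{"fingers":0,"slide":[0,0,0],"angular":[0,0,0]}]' 40
python3 -m pendant '[{"fingers":0,"slide":[-0.8,-0.33,0],"angular":[0,0,0]},{"fingers":0,"slide":[-0.73,-0.33,0],"angular":[0,0,0]},{"fingers":0,"slide":[0,0,0],"angular":[0,0,0]},{"fingers":0,"slide":[0,0,0],"angular":[0,0,0]}]' 40
python3 - <<'E'
from h import *
grab("wrist","pics/w4.png")
s=manip.get_state();print(s["width"],tool([517.6,-90,139]-s["tcp_pos"]))
E
```

```text
t: 11.42
tcp_pos: [526.0, -40.7, 177.7]
eef_rot: [1.925, 2.478, 0.002]
ft_force: [-0.4, 0.0, -0.2]
width: 16.8
grasp_force: 0.0
t: 11.92
tcp_pos: [517.3, -89.4, 175.6]
eef_rot: [-1.927, -2.48, -0.0]
ft_force: [0.0, 0.1, 0.7]
width: -0.5
grasp_force: 0.0
0.3473486001319117 [-2.77471391e-02  7.54710498e-04  1.22293609e+00]
```

View pics/w4.png

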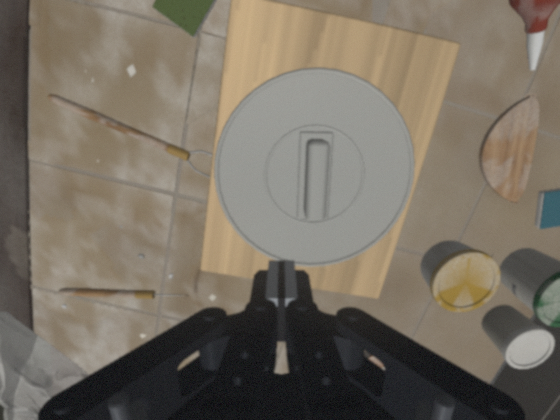

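The lid lies on the tub, plate at columns 217–413 and rows 67–265. I'll check its centre.

```bash
python3 - <<'E'
from h import *
d=grab("wrist")
P=[(217,165),(413,170),(318,67),(315,265)]
for z in (112,115,118):print(z,circ(cast(d,P,z)))
E
python3 -m pendant '[{"fingers":0,"slide":[0,0,0.4],"angular":[0,0,0]},{"fingers":0,"slide":[0,0,0.4],"angular":[0,0,0]},{"fingers":0,"slide":[0,0,0.3],"angular":[0,0,0]},{"fingers":0,"slide":[0,0,0],"angular":[0,0,0]}]'
```

```text
112 (array([525.55419352, -39.64633355]), np.float64(61.65797572353092))
115 (array([525.0757391 , -39.16157689]), np.float64(60.65869248020115))
118 (array([524.59728467, -38.67682022]), np.float64(59.65940923686812))
t: 12.52
tcp_pos: [517.1, -89.8, 142.0]
eef_rot: [-1.926, -2.479, 0.001]
ft_force: [-0.1, -0.3, 0.6]
width: -0.1
grasp_force: 0.0
```

```bash
python3 -m pendant '[{"fingers":0,"slide":[0,0,0.06],"angular":[0,0,0]},{"fingers":0,"slide":[0,0,0.06],"angular":[0,0,0]},{"fingers":0,"slide":[0,0,0],"angular":[0,0,0]}]'
for i in 1; do python3 -m pendant '[{"fingers":0,"slide":[0,0,0.03],"angular":[0,0,0]},{"fingers":0,"slide":[0,0,0],"angular":[0,0,0]}]'; done
python3 -m pendant '[{"fingers":0,"slide":[0,0,0.03],"angular":[0,0,0]},{"fingers":0,"slide":[0,0,0],"angular":[0,0,0]}]'
```

```text
t: 12.9
tcp_pos: [517.5, -90.0, 139.4]
eef_rot: [1.928, 2.481, 0.0]
ft_force: [-0.2, 0.1, -0.2]
width: -0.3
grasp_force: 0.0
t: 13.15
tcp_pos: [517.4, -89.9, 138.4]
eef_rot: [-1.928, -2.481, 0.0]
ft_force: [0.8, -0.1, 0.6]
width: 0.1
grasp_force: 0.0
t: 13.4
tcp_pos: [517.4, -89.9, 137.5]
eef_rot: [-1.928, -2.481, 0.0]
ft_force: [0.1, 0.2, 0.1]
width: -0.1
grasp_force: 0.0
```

```bash
python3 -m pendant '[{"fingers":0,"slide":[0,0,0.03],"angular":[0,0,0]},{"fingers":0,"slide":[0,0,0],"angular":[0,0,0]}]' | grep -E "tcp|ft_|t:"
python3 -m pendant '[{"fingers":0,"slide":[0,0,0.03],"angular":[0,0,0]},{"fingers":0,"slide":[0,0,0],"angular":[0,0,0]}]'| grep -E "tcp|ft_"
python3 -m pendant '[{"fingers":0,"slide":[0,0,0.03],"angular":[0,0,0]},{"fingers":0,"slide":[0,0,0],"angular":[0,0,0]}]'| grep -E "tcp|ft_"
```

```text
t: 13.65
tcp_pos: [517.5, -90.0, 136.6]
eef_rot: [1.928, 2.481, -0.0]
ft_force: [-0.1, -0.3, 0.8]
tcp_pos: [517.7, -90.4, 136.2]
ft_force: [-0.9, -3.8, 3.5]
tcp_pos: [518.0, -90.9, 135.7]
ft_force: [-2.0, -4.4, 8.0]
```

```bash
python3 -m pendant '[{"fingers":0,"slide":[0,0,0.02],"angular":[0,0,0]},{"fingers":0,"slide":[0,0,0],"angular":[0,0,0]}]' | grep -E "tcp|ft_"
python3 -m pendant '[{"fingers":0,"slide":[0,0,0.02],"angular":[0,0,0]},{"fingers":0,"slide":[0,0,0],"angular":[0,0,0]}]'| grep -E "tcp|ft_"
python3 -m pendant '[{"fingers":0,"slide":[0,0,0.02],"angular":[0,0,0]},{"fingers":0,"slide":[0,0,0],"angular":[0,0,0]}]'| grep -E "tcp|ft_"
```

```text
tcp_pos: [518.1, -91.2, 135.4]
ft_force: [-2.6, -5.9, 9.8]
tcp_pos: [518.3, -91.5, 134.9]
ft_force: [-1.7, -8.8, 8.9]
tcp_pos: [518.3, -91.5, 134.3]
ft_force: [-0.9, -6.4, 10.5]
```

```bash
python3 -m pendant '[{"fingers":0,"slide":[0,0,0.02],"angular":[0,0,0]},{"fingers":0,"slide":[0,0,0],"angular":[0,0,0]}]' | grep -E "tcp|ft_"
python3 -m pendant '[{"fingers":0,"slide":[0,0,0.02],"angular":[0,0,0]},{"fingers":0,"slide":[0,0,0],"angular":[0,0,0]}]'| grep -E "tcp|ft_"
python3 -m pendant '[{"fingers":0,"slide":[0,0,0.02],"angular":[0,0,0]},{"fingers":0,"slide":[0,0,0],"angular":[0,0,0]}]'| grep -E "tcp|ft_"
```

```text
tcp_pos: [518.3, -91.3, 133.5]
ft_force: [-0.9, -6.7, 8.1]
tcp_pos: [517.7, -90.2, 132.1]
ft_force: [0.6, -1.1, 1.3]
tcp_pos: [517.3, -89.6, 130.9]
ft_force: [0.1, 0.2, 1.3]
```

```bash
python3 -m pendant '[{"fingers":0,"slide":[0,0,0.03],"angular":[0,0,0]},{"fingers":0,"slide":[0,0,0],"angular":[0,0,0]}]' | grep -E "tcp|ft_"
python3 -m pendant '[{"fingers":0,"slide":[0,0,0.03],"angular":[0,0,0]},{"fingers":0,"slide":[0,0,0],"angular":[0,0,0]}]'| grep -E "tcp|ft_"
python3 -m pendant '[{"fingers":0,"slide":[0,0,0.02],"angular":[0,0,0]},{"fingers":0,"slide":[0,0,0],"angular":[0,0,0]}]'| grep -E "tcp|ft_"
```

```text
tcp_pos: [517.4, -89.7, 130.6]
ft_force: [-1.2, 0.5, 4.8]
tcp_pos: [517.4, -89.7, 130.4]
ft_force: [-3.1, 1.4, 11.1]
tcp_pos: [517.5, -89.7, 130.3]
ft_force: [-4.5, 1.8, 15.5]
```

```bash
python3 -m pendant '[{"fingers":0,"slide":[0,0,-0.4],"angular":[0,0,0]},{"fingers":0,"slide":[0,0,-0.8],"angular":[0,0,0]},{"fingers":0,"slide":[0.86,0.8,0],"angular":[0,0,0]},{"fingers":0,"slide":[0.86,0.8,0],"angular":[0,0,0]},{"fingers":0,"slide":[0,0.71,0],"angular":[0,0,0]}]' | grep -E "tcp|ft_"
python3 -m pendant '[{"fingers":0,"slide":[0,0,0.4],"angular":[0,0,0]},{"fingers":0,"slide":[0,0,0.2],"angular":[0,0,0]},{"fingers":0,"slide":[0,0,0],"angular":[0,0,0]}]'| grep -E "t:|tcp|ft_"
python3 - <<'E'
from h import *
s=manip.get_state();print(tool([572.1,-22.7,139]-s["tcp_pos"]))
E
```

```text
tcp_pos: [572.1, -20.9, 165.1]
ft_force: [-0.7, 0.8, -0.1]
t: 17.4
tcp_pos: [571.0, -23.2, 146.1]
eef_rot: [-1.927, -2.479, 0.001]
ft_force: [-0.2, 0.3, 0.6]
[0.00620926 0.03971157 0.23732797]
```

```bash
python3 -m pendant '[{"fingers":0,"slide":[0,0.04,0.12],"angular":[0,0,0]},{"fingers":0,"slide":[0,0,0.1],"angular":[0,0,0]},{"fingers":0,"slide":[0,0,0],"angular":[0,0,0]}]' | grep -E "tcp|ft_"
python3 -m pendant '[{"fingers":0,"slide":[0,0,0.03],"angular":[0,0,0]},{"fingers":0,"slide":[0,0,0],"angular":[0,0,0]}]' | grep -E "tcp|ft_"
python3 -m pendant '[{"fingers":0,"slide":[0,0,0.03],"angular":[0,0,0]},{"fingers":0,"slide":[0,0,0],"angular":[0,0,0]}]'| grep -E "tcp|ft_"
python3 -m pendant '[{"fingers":0,"slide":[0,0,0.03],"angular":[0,0,0]},{"fingers":0,"slide":[0,0,0],"angular":[0,0,0]}]'| grep -E "tcp|ft_"
```

```text
tcp_pos: [572.9, -22.6, 140.1]
ft_force: [0.0, 1.1, 0.1]
tcp_pos: [573.0, -22.5, 139.3]
ft_force: [-0.6, -0.2, 0.4]
tcp_pos: [573.0, -22.5, 138.4]
ft_force: [-0.5, -0.2, 0.4]
tcp_pos: [573.2, -22.5, 137.7]
ft_force: [0.3, -0.5, 2.0]
```

```bash
python3 -m pendant '[{"fingers":0,"slide":[0,0,0.02],"angular":[0,0,0]},{"fingers":0,"slide":[0,0,0],"angular":[0,0,0]}]' | grep -E "tcp|ft_"
python3 -m pendant '[{"fingers":0,"slide":[0,0,0.02],"angular":[0,0,0]},{"fingers":0,"slide":[0,0,0],"angular":[0,0,0]}]'| grep -E "tcp|ft_"
python3 -m pendant '[{"fingers":0,"slide":[0,0,0.02],"angular":[0,0,0]},{"fingers":0,"slide":[0,0,0],"angular":[0,0,0]}]'| grep -E "tcp|ft_"
python3 -m pendant '[{"fingers":0,"slide":[0,0,0.02],"angular":[0,0,0]},{"fingers":0,"slide":[0,0,0],"angular":[0,0,0]}]'| grep -E "tcp|ft_"
```

```text
tcp_pos: [573.3, -22.5, 137.3]
ft_force: [0.7, 2.0, 4.0]
tcp_pos: [573.4, -22.5, 137.0]
ft_force: [0.2, 1.3, 6.6]
tcp_pos: [573.5, -22.4, 136.7]
ft_force: [0.2, 1.6, 8.4]
tcp_pos: [573.7, -22.4, 136.5]
ft_force: [-0.6, 1.7, 11.7]
```

```bash
python3 -m pendant '[{"fingers":0,"slide":[0,0,0.015],"angular":[0,0,0]},{"fingers":0,"slide":[0,0,0],"angular":[0,0,0]}]' | grep -E "tcp|ft_"
python3 -m pendant '[{"fingers":0,"slide":[0,0,0.015],"angular":[0,0,0]},{"fingers":0,"slide":[0,0,0],"angular":[0,0,0]}]'| grep -E "tcp|ft_"
python3 -m pendant '[{"fingers":0,"slide":[0,0,0.015],"angular":[0,0,0]},{"fingers":0,"slide":[0,0,0],"angular":[0,0,0]}]'| grep -E "tcp|ft_"
```

```text
tcp_pos: [573.8, -22.5, 136.3]
ft_force: [-1.6, 2.1, 14.0]
tcp_pos: [573.9, -22.4, 136.0]
ft_force: [-0.5, 2.3, 14.3]
tcp_pos: [574.1, -22.4, 135.5]
ft_force: [1.6, 2.5, 12.3]
```

```bash
python3 -m pendant '[{"fingers":0,"slide":[0,0,0.02],"angular":[0,0,0]},{"fingers":0,"slide":[0,0,0],"angular":[0,0,0]}]' | grep -E "tcp|ft_"
python3 -m pendant '[{"fingers":0,"slide":[0,0,0.015],"angular":[0,0,0]},{"fingers":0,"slide":[0,0,0],"angular":[0,0,0]}]'| grep -E "tcp|ft_"
python3 -m pendant '[{"fingers":0,"slide":[0,0,0.015],"angular":[0,0,0]},{"fingers":0,"slide":[0,0,0],"angular":[0,0,0]}]'| grep -E "tcp|ft_"
```

```text
tcp_pos: [574.3, -22.3, 134.7]
ft_force: [3.0, 3.3, 10.1]
tcp_pos: [574.5, -22.3, 134.2]
ft_force: [4.2, 3.3, 9.3]
tcp_pos: [574.5, -22.3, 133.6]
ft_force: [4.2, 2.9, 7.4]
```

```bash
python3 -m pendant '[{"fingers":0,"slide":[0,0,0.02],"angular":[0,0,0]},{"fingers":0,"slide":[0,0,0],"angular":[0,0,0]}]' | grep -E "tcp|ft_"
python3 -m pendant '[{"fingers":0,"slide":[0,0,0.02],"angular":[0,0,0]},{"fingers":0,"slide":[0,0,0],"angular":[0,0,0]}]'| grep -E "tcp|ft_"
python3 -m pendant '[{"fingers":0,"slide":[0,0,0.02],"angular":[0,0,0]},{"fingers":0,"slide":[0,0,0],"angular":[0,0,0]}]'| grep -E "tcp|ft_"
python3 -m pendant '[{"fingers":0,"slide":[0,0,0.02],"angular":[0,0,0]},{"fingers":0,"slide":[0,0,0],"angular":[0,0,0]}]'| grep -E "tcp|ft_"
```

```text
tcp_pos: [573.8, -22.5, 132.2]
ft_force: [1.2, 0.6, 3.2]
tcp_pos: [572.7, -22.5, 130.7]
ft_force: [0.4, -0.1, 0.9]
tcp_pos: [572.8, -22.5, 130.5]
ft_force: [-2.2, 0.3, 3.3]
tcp_pos: [572.8, -22.5, 130.2]
ft_force: [-3.0, 0.6, 7.0]
```

```bash
python3 -m pendant '[{"fingers":0,"slide":[0,0,0.02],"angular":[0,0,0]},{"fingers":0,"slide":[0,0,0],"angular":[0,0,0]}]'| grep -E "tcp|ft_"
python3 -m pendant '[{"fingers":0,"slide":[0,0,-0.5],"angular":[0,0,0]},{"fingers":0,"slide":[0,0,-0.9],"angular":[0,0,0]},{"fingers":0,"slide":[0.4,-0.9,0],"angular":[0,0,0]},{"fingers":0,"slide":[0.4,-0.9,0],"angular":[0,0,0]},{"fingers":0,"slide":[0.34,-0.9,0],"angular":[0,0,0]}]' | grep -E "tcp|ft_"
python3 -m pendant '[{"fingers":0,"slide":[0,0,0.5],"angular":[0,0,0]},{"fingers":0,"slide":[0,0,0.2],"angular":[0,0,0]},{"fingers":0,"slide":[0,0,0],"angular":[0,0,0]}]'| grep -E "t:|tcp|ft_"
python3 - <<'E'
from h import *
s=manip.get_state();print(tool([486.5,-9.1,140]-s["tcp_pos"]))
E
```

```text
tcp_pos: [572.8, -22.4, 130.0]
ft_force: [-3.2, 1.1, 10.0]
tcp_pos: [485.3, -9.2, 171.8]
ft_force: [-0.4, -0.7, 0.3]
t: 23.28
tcp_pos: [486.3, -9.5, 150.3]
eef_rot: [-1.927, -2.48, 0.0]
ft_force: [0.1, -0.5, 0.2]
[0.01009403 0.00830303 0.34198186]
```

```bash
python3 -m pendant '[{"fingers":0,"slide":[0,0,0.2],"angular":[0,0,0]},{"fingers":0,"slide":[0,0,0.1],"angular":[0,0,0]},{"fingers":0,"slide":[0,0,0],"angular":[0,0,0]}]' | grep -E "tcp|ft_"
python3 -m pendant '[{"fingers":0,"slide":[0,0,0.03],"angular":[0,0,0]},{"fingers":0,"slide":[0,0,0],"angular":[0,0,0]}]' | grep -E "tcp|ft_"
python3 -m pendant '[{"fingers":0,"slide":[0,0,0.03],"angular":[0,0,0]},{"fingers":0,"slide":[0,0,0],"angular":[0,0,0]}]'| grep -E "tcp|ft_"
python3 -m pendant '[{"fingers":0,"slide":[0,0,0.03],"angular":[0,0,0]},{"fingers":0,"slide":[0,0,0],"angular":[0,0,0]}]'| grep -E "tcp|ft_"
```

```text
tcp_pos: [486.1, -9.4, 141.1]
ft_force: [0.2, -0.2, -0.2]
tcp_pos: [486.1, -9.4, 140.4]
ft_force: [-0.0, -0.1, -0.1]
tcp_pos: [486.1, -9.4, 139.5]
ft_force: [-0.4, 0.2, -0.4]
tcp_pos: [486.1, -9.4, 138.5]
ft_force: [0.5, -0.3, 1.2]
```

```bash
python3 -m pendant '[{"fingers":0,"slide":[0,0,0.03],"angular":[0,0,0]},{"fingers":0,"slide":[0,0,0],"angular":[0,0,0]}]' | grep -E "tcp|ft_"
python3 -m pendant '[{"fingers":0,"slide":[0,0,0.03],"angular":[0,0,0]},{"fingers":0,"slide":[0,0,0],"angular":[0,0,0]}]'| grep -E "tcp|ft_"
python3 -m pendant '[{"fingers":0,"slide":[0,0,0.02],"angular":[0,0,0]},{"fingers":0,"slide":[0,0,0],"angular":[0,0,0]}]'| grep -E "tcp|ft_"
python3 -m pendant '[{"fingers":0,"slide":[0,0,0.02],"angular":[0,0,0]},{"fingers":0,"slide":[0,0,0],"angular":[0,0,0]}]'| grep -E "tcp|ft_"
```

```text
tcp_pos: [486.1, -9.4, 137.6]
ft_force: [1.1, 0.6, 0.9]
tcp_pos: [486.1, -9.4, 136.9]
ft_force: [-0.0, 0.2, 3.3]
tcp_pos: [486.1, -9.3, 136.6]
ft_force: [-1.8, -0.1, 6.7]
tcp_pos: [486.0, -9.3, 136.4]
ft_force: [-3.4, 1.7, 11.5]
```

```bash
python3 -m pendant '[{"fingers":0,"slide":[0,0,0.015],"angular":[0,0,0]},{"fingers":0,"slide":[0,0,0],"angular":[0,0,0]}]' | grep -E "tcp|ft_"
python3 -m pendant '[{"fingers":0,"slide":[0,0,0.015],"angular":[0,0,0]},{"fingers":0,"slide":[0,0,0],"angular":[0,0,0]}]'| grep -E "tcp|ft_"
```

```text
tcp_pos: [486.0, -9.2, 136.2]
ft_force: [-4.6, 1.5, 14.2]
tcp_pos: [486.0, -9.2, 136.0]
ft_force: [-4.7, 1.9, 16.6]
```

```bash
python3 -m pendant '[{"fingers":0,"slide":[0,0,0.01],"angular":[0,0,0]},{"fingers":0,"slide":[0,0,0],"angular":[0,0,0]}]' | grep -E "tcp|ft_"
python3 -m pendant '[{"fingers":0,"slide":[0,0,0.01],"angular":[0,0,0]},{"fingers":0,"slide":[0,0,0],"angular":[0,0,0]}]'| grep -E "tcp|ft_"
```

```text
tcp_pos: [486.0, -9.2, 135.9]
ft_force: [-5.1, 1.6, 19.1]
tcp_pos: [485.8, -8.9, 135.2]
ft_force: [-4.9, 2.3, 14.1]
```

Over the peak; continuing down.

```bash
python3 -m pendant '[{"fingers":0,"slide":[0,0,0.015],"angular":[0,0,0]},{"fingers":0,"slide":[0,0,0],"angular":[0,0,0]}]' | grep -E "tcp|ft_"
python3 -m pendant '[{"fingers":0,"slide":[0,0,0.015],"angular":[0,0,0]},{"fingers":0,"slide":[0,0,0],"angular":[0,0,0]}]'| grep -E "tcp|ft_"
python3 -m pendant '[{"fingers":0,"slide":[0,0,0.015],"angular":[0,0,0]},{"fingers":0,"slide":[0,0,0],"angular":[0,0,0]}]'| grep -E "tcp|ft_"
```

```text
tcp_pos: [485.4, -8.9, 133.9]
ft_force: [-2.7, 2.0, 5.7]
tcp_pos: [485.9, -9.3, 133.1]
ft_force: [-0.7, 1.8, 1.1]
tcp_pos: [486.2, -9.5, 132.6]
ft_force: [0.7, 0.1, 0.4]
```

```bash
python3 -m pendant '[{"fingers":0,"slide":[0,0,0.03],"angular":[0,0,0]},{"fingers":0,"slide":[0,0,0],"angular":[0,0,0]}]' | grep -E "tcp|ft_"
python3 -m pendant '[{"fingers":0,"slide":[0,0,0.03],"angular":[0,0,0]},{"fingers":0,"slide":[0,0,0],"angular":[0,0,0]}]'| grep -E "tcp|ft_"
python3 -m pendant '[{"fingers":0,"slide":[0,0,0.02],"angular":[0,0,0]},{"fingers":0,"slide":[0,0,0],"angular":[0,0,0]}]'| grep -E "tcp|ft_"
```

```text
tcp_pos: [486.1, -9.4, 131.7]
ft_force: [1.1, 0.5, -0.6]
tcp_pos: [486.1, -9.4, 130.9]
ft_force: [-0.3, 0.5, -0.6]
tcp_pos: [486.1, -9.4, 130.3]
ft_force: [0.2, -0.4, 0.2]
```

```bash
python3 -m pendant '[{"fingers":0,"slide":[0,0,0.03],"angular":[0,0,0]},{"fingers":0,"slide":[0,0,0],"angular":[0,0,0]}]' | grep -E "tcp|ft_"
python3 -m pendant '[{"fingers":0,"slide":[0,0,0.02],"angular":[0,0,0]},{"fingers":0,"slide":[0,0,0],"angular":[0,0,0]}]'| grep -E "tcp|ft_"
python3 -m pendant '[{"fingers":0,"slide":[0,0,0.02],"angular":[0,0,0]},{"fingers":0,"slide":[0,0,0],"angular":[0,0,0]}]'| grep -E "tcp|ft_"
```

```text
tcp_pos: [486.1, -9.4, 129.4]
ft_force: [0.4, -0.3, -0.1]
tcp_pos: [486.1, -9.4, 128.9]
ft_force: [0.3, 0.4, 1.8]
tcp_pos: [486.1, -9.4, 128.8]
ft_force: [-2.0, 1.0, 8.0]
```

The third catch has clicked: contact is now at the home height (129). I'll touch the other two edges to check they are home too.

```bash
python3 -m pendant '[{"fingers":0,"slide":[0,0,-0.5],"angular":[0,0,0]},{"fingers":0,"slide":[0,0,-0.8],"angular":[0,0,0]},{"fingers":0,"slide":[-0.38,0.9,0],"angular":[0,0,0]},{"fingers":0,"slide":[-0.38,0.9,0],"angular":[0,0,0]},{"fingers":0,"slide":[-0.38,0.9,0],"angular":[0,0,0]}]' | grep -E "tcp|ft_"
python3 -m pendant '[{"fingers":0,"slide":[0,0,0.6],"angular":[0,0,0]},{"fingers":0,"slide":[0,0,0.5],"angular":[0,0,0]},{"fingers":0,"slide":[0,0,0],"angular":[0,0,0]}]'| grep -E "t:|tcp|ft_"
```

```text
tcp_pos: [573.9, -22.7, 167.2]
ft_force: [-0.5, -0.0, 0.7]
t: 29.65
tcp_pos: [572.3, -22.4, 133.1]
eef_rot: [-1.926, -2.479, 0.002]
ft_force: [0.3, -0.7, -0.3]
```

```bash
python3 -m pendant '[{"fingers":0,"slide":[0,0,0.06],"angular":[0,0,0]},{"fingers":0,"slide":[0,0,0.03],"angular":[0,0,0]},{"fingers":0,"slide":[0,0,0],"angular":[0,0,0]}]' | grep -E "tcp|ft_"
python3 -m pendant '[{"fingers":0,"slide":[0,0,0.03],"angular":[0,0,0]},{"fingers":0,"slide":[0,0,0],"angular":[0,0,0]}]'| grep -E "tcp|ft_"
python3 -m pendant '[{"fingers":0,"slide":[0,0,0.02],"angular":[0,0,0]},{"fingers":0,"slide":[0,0,0],"angular":[0,0,0]}]'| grep -E "tcp|ft_"
python3 -m pendant '[{"fingers":0,"slide":[0,0,0.02],"angular":[0,0,0]},{"fingers":0,"slide":[0,0,0],"angular":[0,0,0]}]'| grep -E "tcp|ft_"
```

```text
tcp_pos: [573.1, -22.5, 131.9]
ft_force: [-0.3, -1.0, -0.0]
tcp_pos: [573.0, -22.5, 130.6]
ft_force: [-0.8, 0.1, 0.3]
tcp_pos: [573.0, -22.5, 130.0]
ft_force: [-0.1, 0.7, -0.1]
tcp_pos: [573.0, -22.5, 129.4]
ft_force: [0.5, 0.1, -0.2]
```

```bash
python3 -m pendant '[{"fingers":0,"slide":[0,0,-0.5],"angular":[0,0,0]},{"fingers":0,"slide":[0,0,-0.9],"angular":[0,0,0]},{"fingers":0,"slide":[-0.86,-0.8,0],"angular":[0,0,0]},{"fingers":0,"slide":[-0.86,-0.8,0],"angular":[0,0,0]},{"fingers":0,"slide":[0,-0.71,0],"angular":[0,0,0]}]' | grep -E "tcp|ft_"
python3 -m pendant '[{"fingers":0,"slide":[0,0,0.6],"angular":[0,0,0]},{"fingers":0,"slide":[0,0,0.6],"angular":[0,0,0]},{"fingers":0,"slide":[0,0,0],"angular":[0,0,0]}]'| grep -E "t:|tcp|ft_"
python3 -m pendant '[{"fingers":0,"slide":[0,0,0.06],"angular":[0,0,0]},{"fingers":0,"slide":[0,0,0],"angular":[0,0,0]}]'| grep -E "tcp|ft_"
```

```text
tcp_pos: [518.4, -91.3, 172.5]
ft_force: [0.0, 0.9, -0.1]
t: 31.78
tcp_pos: [518.4, -89.6, 135.5]
eef_rot: [-1.927, -2.48, 0.0]
ft_force: [0.9, 0.4, 0.0]
tcp_pos: [518.9, -89.7, 134.4]
ft_force: [-0.1, 0.0, 1.3]
```

```bash
python3 -m pendant '[{"fingers":0,"slide":[0,0,0.06],"angular":[0,0,0]},{"fingers":0,"slide":[0,0,0],"angular":[0,0,0]}]'| grep -E "tcp|ft_"
python3 -m pendant '[{"fingers":0,"slide":[0,0,0.05],"angular":[0,0,0]},{"fingers":0,"slide":[0,0,0],"angular":[0,0,0]}]'| grep -E "tcp|ft_"
python3 -m pendant '[{"fingers":0,"slide":[0,0,0.03],"angular":[0,0,0]},{"fingers":0,"slide":[0,0,0],"angular":[0,0,0]}]'| grep -E "tcp|ft_"
```

```text
tcp_pos: [518.6, -89.6, 131.9]
ft_force: [0.0, -0.0, -1.0]
tcp_pos: [518.6, -89.6, 130.2]
ft_force: [0.5, -0.1, -0.7]
tcp_pos: [518.6, -89.6, 129.4]
ft_force: [0.5, 0.5, 0.2]
```

All three edges are at home height. I'll retreat, take one last look, then hand in.

```bash
python3 -m pendant '[{"fingers":0,"slide":[0,0,-0.5],"angular":[0,0,0]},{"fingers":0,"slide":[0,0,-1],"angular":[0,0,0]},{"fingers":0,"slide":[-0.5,0,-1],"angular":[0,0,0]},{"fingers":0,"slide":[-0.5,0,-1],"angular":[0,0,0]},{"fingers":0,"slide":[0,0,0],"angular":[0,0,0]}]' | grep -E "tcp|ft_"
python3 -c "
from h import *
grab('scene','pics/s2.png')"
```

```text
tcp_pos: [526.8, -119.7, 236.3]
ft_force: [-0.6, 0.3, -1.2]
```

View pics/s2.png

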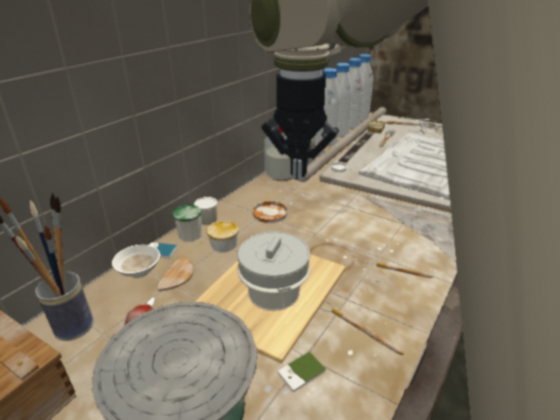

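The lid sits level on the tub at about (274,260), the bystanders are unmoved and the arm is clear.

```bash
python3 -c "
from rig import close_job
print(close_job())"
```

```text
the job is handed in; nothing more can be done
None
```

The lid is on the tub with all three catches clicked, level and fully home; the highest force I read while pressing was about 20 N, nothing else looked moved, and the job is handed in (it returned no verdict).

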